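# Screw the perched lid home on the craft jar

## Task

One of the two white screw-top jars was closed in a hurry: its grey lid is only perched on top of the threads and stands higher than the lid of the other jar. Leaving that lid on its jar, turn it backward (anticlockwise seen from above) until it drops into the thread starts, then screw it forward (clockwise) to the stop so that it sits fully home, and let go. Do not touch the other jar, which is already shut.

Things in the scene. Friction and masses are not known exactly. Their poses are not given: they have to be found in the camera images.
- jar: White jar with perched lid, in a 100 mm square wooden holder, fixed. Jar 76 mm across; shoulder 70 mm, neck rim 92 mm above the table. Origin on its axis at table height, z up. Three small black upright marks on the shoulder's edge show the thread starts: 77, 197 and 317 degrees anticlockwise from its x axis. 'Lid angle' = yaw of the lid's x axis from the jar's x axis, anticlockwise positive.
- lid_bar (a point): Centre of the finger bar on the loose grey lid, half-way up the bar: 44 mm long (lid's x), 14 mm thick (lid's y), 28 mm tall, standing on the lid's flat top (14 mm below this point). Lid 58 mm across, 24 mm tall without the bar, about 80 g. This point is about 120 mm above the table while perched, 110 mm once dropped; at the drop it falls if loosely held, or the fingers lower it.
- lid_rib (a point): Foot of the black upright rib on the lid's skirt at the lid's +x side, 32 mm from the axis; two more ribs at 120 degrees. Starts at lid angle 20 to 40. Turned anticlockwise to 65 to 90 (best 77, ribs over the shoulder marks) the lugs clear the threads and the lid can drop 11 mm; then it turns clockwise, level, to a hard stop at 0: home. Turned clockwise without the drop it only jams on top.
- shut_jar: The other jar, same shape and holder, fixed to the table, its identical lid already fully home: top of its finger bar 124 mm above the table, that of the perched lid about 134 mm. Origin on its axis at table height. Not to be touched.
Not all that is in view belongs to the job. There is more than one size of the part that bears lid_bar; the job needs the larger.

How it is judged:
By the outcome, as a careful person would: the job done as asked, in the order asked, and still so for the second after the job is handed in, with the robot touching nothing.
It also fails if it takes over 38 s, if anything falls off the work surface, if the arm or the gripper's body presses on something with over 40 N, if the wrist force passes 120 N, or if a joint passes its speed limit or range.

## Robot

A 6-joint arm with a two-finger parallel gripper is mounted at the origin on a cart in front of the work surface, level with it; the furniture and walls round the work are solid. World frame = base frame: x ahead of the robot, y to its left, z up, the work surface at z = 0. Lengths are in mm, angles in rad, forces in N, time in s.
With the tool pointing down it reaches from about 225 to 725 mm from the base axis. Payload 3.1 kg.
Tool frame: the origin (TCP) lies midway between the tips of the shut fingers; the grasp point (between the pads) lies 19 mm behind it; z points along the fingers, y is the direction in which the jaws open and shut (so a half turn about z gives the same grasp; the last joint's range is limited). The gripper opens to 85 mm and grips with 20 to 120 N. Pads are 22 mm wide; open, the fingers measure 114 mm over their backs; the gripper's body (76 mm by 85 mm) begins 54 mm behind the grasp point. The pads swing forward as they close: fully open they stand 13 mm farther back than shut.
Start: joints at [1.109, 0.048, 0.099, 1.622, 0, 1.443], TCP at [172.016, 496.012, 231.312] pointing down, gripper open.
Joint ranges: [-2.91, 2.91], [-0.99, 1.94], [-1.21, 1.42], [-2.12, 2.29], [-1.49, 1.47], [-3.14, 3.14]. Speed limits (rad/s): [2.79, 2.79, 3.14, 3.14, 3.14, 3.14].

## Interface

Orientations are given as a unit quaternion [x, y, z, w].
In Python, from plant import bot gives the robot as it stands. The module is installed in compiled form; this text tells all that it offers.
- The arm moves only by the tool arm_command, never from a script. Its arguments are lists of equal length, an entry for each row: "dp": the shift along the tool's x, y, z in m, a list of three; "rotation": the turn, a rotation vector about the tool's x, y, z in degrees, a list of three; "gripper": the finger opening in m, from 0 to 0.0854. In form: {"dp": [[tx, ty, tz], ...], "rotation": [[ax, ay, az], ...], "gripper": [gripper, ...]}. A call has exactly 8 rows; each row shifts and turns the commanded pose from where the row before left it, along the tool's axes as they then stand; what a row does not reach is not made up. A row lasts 1/10 s, in which the tool goes at most 50 mm and 8.59 degrees, less where a joint would pass 70% of its speed; a pose out of reach is approached as far as the arm can. A call is refused whole if a number of a shift passes 0.05 or a number of a turn 8.59, either way. A call with a gripper value outside its range is refused whole. The fingers move at their own pace and stop on an object; "grip_force" is the grip in N (left out, the last holds). Time passes only in rows, so rows that do not move let the fingers close, or fill a call up. It gives the time, the measured TCP pose, the force and the opening at its end, in the units of the state.
- bot.get_state(): the state, without advancing time (a new reading comes with each control period).
- bot.read_camera(name): name is "side" or "top" or "wrist"; returns the picture (400x640x3 uint8, red, green, blue); there is no depth.
- bot.camera_params(name): a dict with "intrinsics" (3x3 intrinsics, pixels), "world_from_camera" (4x4, takes a point from camera to world coordinates); the wrist camera has in their place "mount" (4x4, takes a point from camera to tool coordinates, whose origin is the TCP and whose axes are the flange's). Camera axes: x right, y down, z forward; pixel columns grow to the right and rows downward; lengths in mm; the calibration is good to about 2 mm. A picture is of the moment at which its call begins: read the wrist's pose just before it. camera_params takes no time and is no camera call.
- bot.finish_job(): hands the job in, once; it reports no verdict.
The state is a dict: "t": time; "q": joint angles; "dq": joint speeds; "effort": joint torques, N m; "position": TCP position; "ee_rot": TCP orientation; "contact_force": force on the tool from outside, world axes, zero at the start; "wrist_torque": the same for the moment, N m; "opening": finger opening in mm.
Only numpy, scipy, OpenCV 4.12 (cv2) and the standard library are available. Lean on these libraries where they do the work, as an engineer would, in place of code of your own. Each camera call takes 0.05 s, during which the arm holds its last target.

## Working session

There is one attempt and no reset: what is moved stays moved. The work goes in short steps, Python scripts to look and compute and a tool call to move; the robot and the scene stay as the last step left them, time stands still between calls to the robot, and variables do not carry over. Pictures are saved under pics/ and viewed, and the job is handed in when it is done.

Besides the shell and the picture viewer there is one more tool, called after "Request:" as name(argument=value, ...) on one line, values as JSON. arm_command: Moves the arm, as the interface text tells. Its arguments: {"type":"object","properties":{"dp":{"type":"array"},"rotation":{"type":"array"},"gripper":{"type":"array"},"grip_force":{"type":"number"}},"required":["dp","rotation","gripper"]}

```bash
mkdir -p pics; ls
python3 - <<'E'
from plant import bot
import cv2
s=bot.get_state();print(s)
for n in("top","side","wrist"):
    cv2.imwrite(f"pics/{n}0.png",bot.read_camera(n)[:,:,::-1]);print(n,bot.camera_params(n))
E
```

```text
pics
{'t': 0.0, 'q': array([ 1.10918117e+00,  4.87258534e-02,  9.75897084e-02,  1.62198943e+00,
       -2.67495903e-06,  1.44299821e+00]), 'dq': array([-0.00019372, -0.00119701,  0.00039876,  0.00065154, -0.00043449,
        0.00039842]), 'effort': array([-4.84509146e-04, -3.38778913e+01,  3.20018327e+01,  1.99634844e-02,
       -2.44014172e-04,  3.83395715e-06]), 'position': array([171.75574436, 495.46596677, 230.12602787]), 'ee_rot': array([ 1.66134517e-01,  9.86102411e-01, -1.11480189e-03, -3.36995692e-04]), 'contact_force': array([-0.23982872,  0.05685698,  0.05201729]), 'wrist_torque': array([ 0.03347549, -0.00179349,  0.02635926]), 'opening': 85.61231142642201}
top {'intrinsics': array([[462.21692787,   0.        , 317.39471249],
       [  0.        , 462.21692787, 212.3171399 ],
       [  0.        ,   0.        ,   1.        ]]), 'world_from_camera': array([[ 6.61516906e-03, -9.81408823e-01,  1.91814917e-01,
         2.92412496e+02],
       [-9.99977999e-01, -6.58658738e-03,  7.86636189e-04,
        -5.87259816e+00],
       [ 4.91394018e-04, -1.91815901e-01, -9.81430802e-01,

[... 477 characters left out ...]
,
       [-6.95502507e-03, -8.03185456e-01, -5.95688468e-01,
         7.24267786e+02],
       [ 0.00000000e+00,  0.00000000e+00,  0.00000000e+00,
         1.00000000e+00]])}
wrist {'intrinsics': array([[276.51879111,   0.        , 323.32755523],
       [  0.        , 276.51879111, 198.13515219],
       [  0.        ,   0.        ,   1.        ]]), 'mount': array([[ 2.92788453e-04, -9.61501036e-01, -2.74801149e-01,
         7.01328476e+01],
       [ 9.99997701e-01, -3.02223391e-04,  2.12290191e-03,
         6.14875575e-01],
       [-2.12422372e-03, -2.74801138e-01,  9.61498737e-01,
        -1.42744888e+02],
       [ 0.00000000e+00,  0.00000000e+00,  0.00000000e+00,
         1.00000000e+00]])}
```

View pics/top0.png

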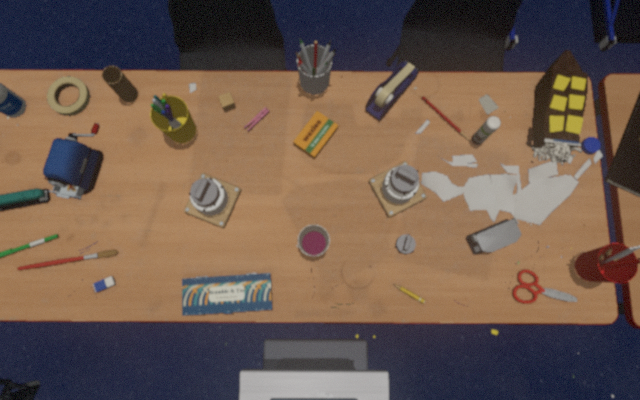

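View pics/side0.png

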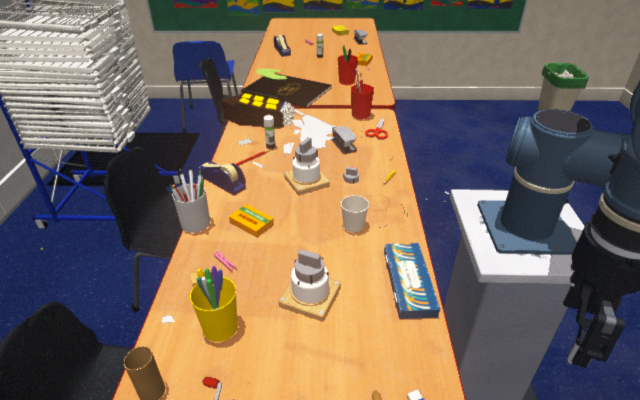

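View pics/wrist0.png

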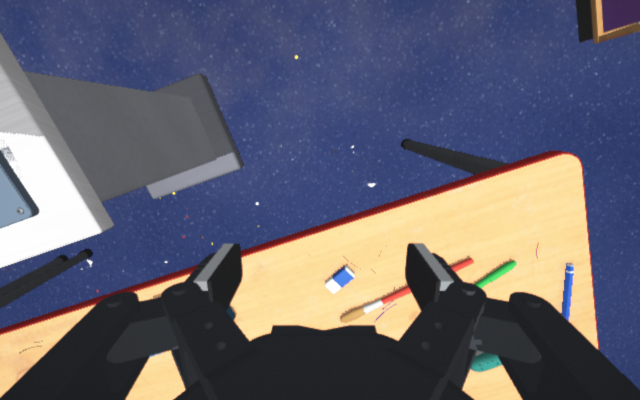

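The top view shows two jars with grey lids, at about (207,195) and (402,183), and a small grey decoy lid at (405,243). I'll enlarge both jars in the two views.

Run:
```python
import cv2,numpy as np
t=cv2.imread('pics/top0.png');s=cv2.imread('pics/side0.png')
c=lambda im,u,v:cv2.resize(im[v-32:v+33,u-40:u+40],None,fx=5,fy=4.6,interpolation=cv2.INTER_CUBIC) if 0 else cv2.resize(im[v-30:v+30,u-40:u+40],(400,300),interpolation=cv2.INTER_CUBIC)
o=np.vstack([np.hstack([c(t,210,198),c(t,400,188)]),np.hstack([c(s,310,280),c(s,306,163)])])
cv2.imwrite('pics/zoom.png',o)
```

```text
(no output)
```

View pics/zoom.png

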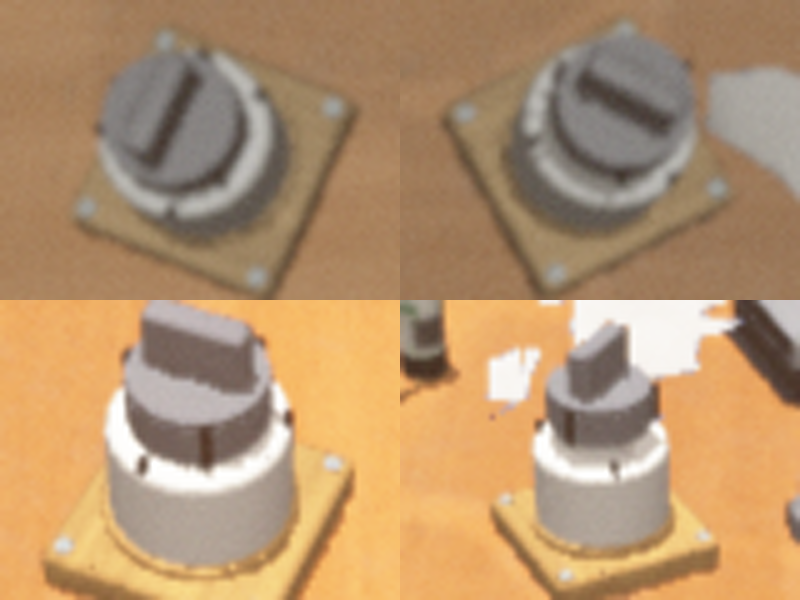

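The right-hand jar (y<0) is the perched one. In both views its neck shows below the lid, while the left lid sits flush. I'll get rough positions next.

```bash
cat > h.py <<'E'
import numpy as np,cv2
from plant import bot
from scipy.spatial.transform import Rotation as R
def cam(n,st=None):
    p=bot.camera_params(n)
    if n!='wrist': return p['intrinsics'],p['world_from_camera']
    T=np.eye(4);T[:3,:3]=R.from_quat(st['ee_rot']).as_matrix();T[:3,3]=st['position']
    return p['intrinsics'],T@p['mount']
def ray(c,uv):
    K,T=c;d=T[:3,:3]@np.linalg.solve(K,[uv[0],uv[1],1.]);return T[:3,3],d/np.linalg.norm(d)
def onz(c,uv,z):
    o,d=ray(c,uv);return o+d*(z-o[2])/d[2]
def proj(c,P):
    K,T=c;x=K@(T[:3,:3].T@(np.array(P)-T[:3,3]));return x[:2]/x[2]
def tri(rs):
    A=0;b=0
    for o,d in rs:
        M=np.eye(3)-np.outer(d,d);A=A+M;b=b+M@o
    return np.linalg.solve(A,b)
E
python3 - <<'E'
from h import *
s=bot.get_state();t=cam('top');sd=cam('side')
r=R.from_quat(s['ee_rot']).as_matrix();print(s['t'],r.round(3),s['position'])
sc=[(373,180.4),(405,164),(423.4,195.6),(391,212.6)]
print(np.mean([onz(t,u,12) for u in sc],0),[np.linalg.norm(onz(t,sc[i],12)-onz(t,sc[i-1],12)).round(1) for i in range(4)])
print('lid top',onz(t,(405,179),106), 'left lid z96', onz(t,(170+173/5,168+118/5),96))
# near side screws triangulate
def z2s(x,y): return (266+(x-400)/5,133+(y-300)/5)
print(tri([ray(t,sc[0]),ray(sd,z2s(505,498))]),tri([ray(t,sc[3]),ray(sd,z2s(705,535))]))
# bar-top far/near end in side + top
print([onz(t,(360+x/5,158+y/5),120).round(1) for x,y in((185,80),(270,128))])
E
```

```text
0.15 [[-0.945  0.328 -0.001]
 [ 0.328  0.945 -0.002]
 [ 0.    -0.002 -1.   ]] [171.8155795  495.57619764 230.36593266]
[ 551.04924689 -189.30281386   12.        ] [np.float64(84.8), np.float64(84.5), np.float64(84.6), np.float64(84.9)]
lid top [ 546.83713765 -187.44215889  106.        ] left lid z96 [519.41342309 231.71096048  96.        ]
[ 576.27736843 -127.96248792   62.93393492] [ 491.23114394 -170.51165391   18.07026878]
[array([ 553.6, -168.6,  120. ]), array([ 533.4, -202.9,  120. ])]
```

Request:
arm_command(dp=[[-0.029,-0.026,0],[-0.029,-0.026,0],[-0.029,-0.026,0],[-0.029,-0.026,0],[-0.029,-0.026,0],[-0.029,-0.026,0],[-0.029,-0.026,0],[-0.029,-0.026,0]], rotation=[[0,0,0],[0,0,0],[0,0,0],[0,0,0],[0,0,0],[0,0,0],[0,0,0],[0,0,0]], gripper=[0.085,0.085,0.085,0.085,0.085,0.085,0.085,0.085])

```text
t: 0.95
position: [323.4, 222.0, 231.1]
ee_rot: [0.166, 0.986, -0.0, 0.0]
contact_force: [0.8, -0.7, 0.6]
opening: 84.9
```

Request:
arm_command(dp=[[-0.029,-0.026,0],[-0.029,-0.026,0],[-0.029,-0.026,0],[-0.029,-0.026,0],[-0.029,-0.026,0],[-0.029,-0.026,0],[-0.029,-0.026,0],[-0.029,-0.026,0]], rotation=[[0,0,0],[0,0,0],[0,0,0],[0,0,0],[0,0,0],[0,0,0],[0,0,0],[0,0,0]], gripper=[0.085,0.085,0.085,0.085,0.085,0.085,0.085,0.085])

```text
t: 1.75
position: [474.5, -50.6, 231.0]
ee_rot: [0.166, 0.986, 0.0, -0.0]
contact_force: [0.9, 1.1, 0.7]
opening: 85.5
```

Request:
arm_command(dp=[[-0.029,-0.026,0],[-0.029,-0.026,0],[-0.029,-0.026,0],[-0.029,-0.026,0],[0,0,0],[0,0,0],[0,0,0],[0,0,0]], rotation=[[0,0,0],[0,0,0],[0,0,0],[0,0,0],[0,0,8.5],[0,0,8.5],[0,0,8.5],[0,0,8.5]], gripper=[0.085,0.085,0.085,0.085,0.085,0.085,0.085,0.085])

```text
t: 2.55
position: [549.4, -185.5, 230.5]
ee_rot: [0.45, 0.893, -0.0, -0.001]
contact_force: [-0.0, 0.5, 0.1]
opening: 84.7
```

Request:
arm_command(dp=[[0,0,0],[0,0,0],[0,0,0],[0,0,0],[0,0,0],[0,0,0],[0,0,0],[0,0,0]], rotation=[[0,0,8.5],[0,0,8.5],[0,0,8.5],[0,0,8.5],[0,0,8.5],[0,0,8.5],[0,0,8.5],[0,0,8.0]], gripper=[0.085,0.085,0.085,0.085,0.085,0.085,0.085,0.085])

```text
t: 3.35
position: [549.4, -185.2, 230.7]
ee_rot: [0.87, 0.493, -0.0, -0.0]
contact_force: [-0.0, 0.3, -0.3]
opening: 85.3
```

Run:
```python
from h import *
bot.read_camera('side')
s=bot.get_state();im=bot.read_camera('wrist')[:,:,::-1]
cv2.imwrite('pics/w1.png',im);np.save('w1.npy',np.r_[s['position'],s['ee_rot']])
r=R.from_quat(s['ee_rot']).as_matrix();print(s['t'],r.round(4),s['position'],s['q'])
c=cam('wrist',s);print(proj(c,[547,-188,106]))
```

```text
3.4 [[ 5.174e-01  8.557e-01 -1.000e-03]
 [ 8.557e-01 -5.174e-01  5.000e-04]
 [-1.000e-04 -1.100e-03 -1.000e+00]] [ 549.39368019 -185.20003457  230.7202382 ] [-4.40788729e-01  1.94235524e-01  2.57917272e-01  1.63562427e+00
  8.42982752e-06  1.67384569e+00]
[323.50290338 196.20179421]
```

View pics/w1.png

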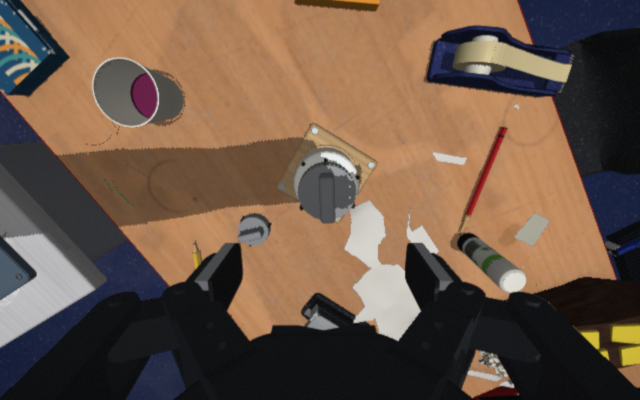

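Run:
```python
import cv2
im=cv2.imread('pics/w1.png');cv2.imwrite('pics/w1z.png',cv2.resize(im[110:240,240:410],(784,600),interpolation=cv2.INTER_CUBIC))
```

```text
(no output)
```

View pics/w1z.png

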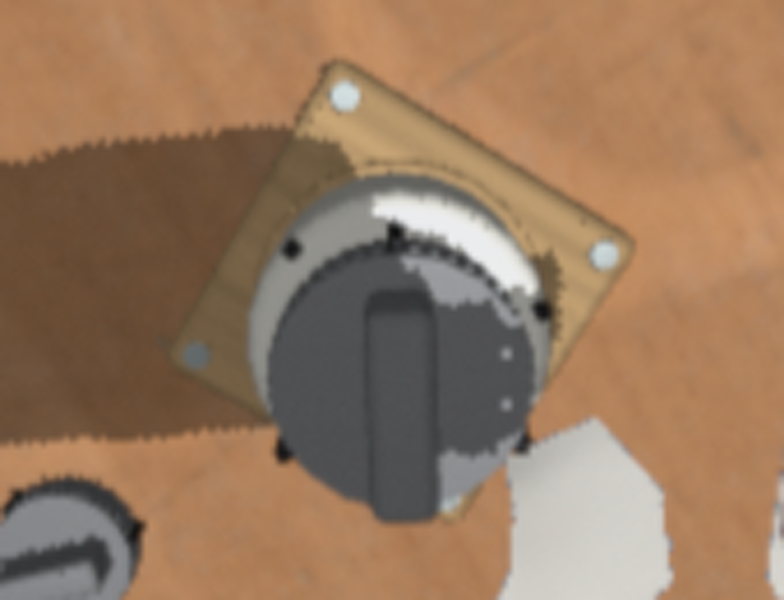

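Run:
```python
from h import *
v=np.load('w1.npy');s={'position':v[:3],'ee_rot':v[3:]};c=cam('wrist',s)
z=lambda x,y:(240+x/4.612,110+y/4.615)
B=[onz(c,z(*p),134) for p in((368,310),(433,310),(373,522),(438,520))]
print('bar',np.mean(B,0).round(1),[np.linalg.norm(B[i]-B[j]).round(1) for i,j in((0,1),(0,2),(1,3),(2,3))])
d=(B[0]+B[1]-B[2]-B[3]);print('bar yaw',np.degrees(np.arctan2(d[1],d[0])))
S=[onz(c,z(*p),12) for p in((345,97),(604,255),(196,355),(452,505))]
C=np.mean(S,0);print('holder',C.round(1),np.linalg.norm(S[0]-S[1]))
M=[onz(c,z(*p),70) for p in((292,247),(543,310))]
Rb=[onz(c,z(*p),84) for p in((397,230),(283,450),(525,442))]
L=np.mean(Rb,0);print('rib centre',L)
# jar centre from two marks 120deg, r 38
m=(M[0]+M[1])/2;e=M[1]-M[0];print('chord',np.linalg.norm(e))
n=np.array([-e[1],e[0],0])/np.linalg.norm(e);h=np.linalg.norm(e)/2/np.tan(np.pi/3)
for cc in(m+n*h,m-n*h):
  print('jarc',cc.round(1))
for cc in (L,C,B and np.mean(B,0)):
  print([ (np.degrees(np.arctan2(*(p-cc)[1::-1])).round(1),np.hypot(*(p-cc)[:2]).round(1)) for p in M+Rb])
```

```text
bar [ 551.9 -186.7  134. ] [np.float64(12.4), np.float64(43.2), np.float64(42.8), np.float64(13.0)]
bar yaw 60.388916252878445
holder [ 550.8 -189.3   12. ] 85.47510240672435
rib centre [ 549.84236781 -190.71583241   84.        ]
chord 62.37628596514785
jarc [ 576.8 -162.5   70. ]
jarc [ 551.2 -187.9   70. ]
[(np.float64(101.7), np.float64(38.5)), (np.float64(-10.5), np.float64(36.7)), (np.float64(60.8), np.float64(34.3)), (np.float64(-178.4), np.float64(33.5)), (np.float64(-59.9), np.float64(33.5))]
[(np.float64(103.6), np.float64(37.3)), (np.float64(-13.0), np.float64(36.0)), (np.float64(61.1), np.float64(32.6)), (np.float64(-176.1), np.float64(34.6)), (np.float64(-62.5), np.float64(34.3))]
[(np.float64(106.4), np.float64(35.1)), (np.float64(-17.5), np.float64(35.6)), (np.float64(60.6), np.float64(29.8)), (np.float64(-172.1), np.float64(36.0)), (np.float64(-66.0), np.float64(36.1))]
```

The two wrist-view marks give a jar axis of about (551.2, -187.9). The bar is at 60.4° and the marks are at about 105°, so the lid angle is about 32 and it needs about 45° anticlockwise to reach 77. I'll descend now with the fingers astride the bar.

Request:
arm_command(dp=[[-0.0013,0.003,0.015],[0,0,0.015],[0,0,0.015],[0,0,0.015],[0,0,0.015],[0,0,0.015],[0,0,0.015],[0,0,0.012]], rotation=[[0,0,-1.5],[0,0,0],[0,0,0],[0,0,0],[0,0,0],[0,0,0],[0,0,0],[0,0,0]], gripper=[0.085,0.085,0.085,0.085,0.085,0.085,0.06,0.04], grip_force=20)

```text
t: 4.25
position: [551.2, -187.8, 112.6]
ee_rot: [0.862, 0.507, -0.0, -0.0]
contact_force: [-0.2, 0.9, 0.4]
opening: 58.8
```

Request:
arm_command(dp=[[0,0,0],[0,0,0],[0,0,0],[0,0,0],[0,0,0],[0,0,0],[0,0,0],[0,0,0]], rotation=[[0,0,0],[0,0,0],[0,0,0],[0,0,0],[0,0,0],[0,0,0],[0,0,0],[0,0,0]], gripper=[0.03,0.025,0.025,0.025,0.025,0.025,0.025,0.025])

```text
t: 5.05
position: [551.6, -188.0, 114.4]
ee_rot: [0.862, 0.507, 0.0, 0.0]
contact_force: [0.1, -0.4, -0.6]
opening: 25.3
```

Run:
```python
from h import *
s=bot.get_state();im=bot.read_camera('wrist')[:,:,::-1];sd=bot.read_camera('side')[:,:,::-1]
r=R.from_quat(s['ee_rot']).as_matrix();print(s['t'],r.round(4),s['position'],s['opening'],s['contact_force'])
o=np.hstack([cv2.resize(im[180:320,230:410],(450,350)),cv2.resize(sd[110:220,250:360],(350,350))])
cv2.imwrite('pics/w2.png',o);cv2.imwrite('pics/w2f.png',im);np.save('w2.npy',np.r_[s['position'],s['ee_rot']])
```

```text
5.05 [[ 4.867e-01  8.735e-01  1.000e-04]
 [ 8.735e-01 -4.867e-01 -1.000e-04]
 [-0.000e+00  2.000e-04 -1.000e+00]] [ 551.59087722 -188.01134379  114.40428854] 25.25131863898756 [ 0.09486536 -0.42455398 -0.60089388]
```

View pics/w2.png

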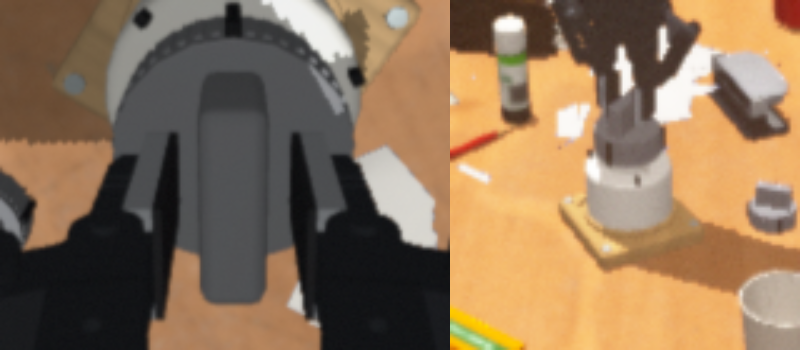

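The bar is centred between the fingers (bar at x≈233 in the crop, finger middle ≈234) and square to them. I'll lower 4 mm and close.

Request:
arm_command(dp=[[0,0,0.002],[0,0,0.002],[0,0,0],[0,0,0],[0,0,0],[0,0,0],[0,0,0],[0,0,0]], rotation=[[0,0,0],[0,0,0],[0,0,0],[0,0,0],[0,0,0],[0,0,0],[0,0,0],[0,0,0]], gripper=[0.025,0.02,0.017,0.012,0.01,0.01,0.01,0.01], grip_force=25)

```text
t: 5.95
position: [551.5, -188.0, 110.3]
ee_rot: [0.862, 0.507, -0.0, -0.0]
contact_force: [-0.0, -0.3, 0.5]
opening: 13.8
```

Run:
```python
from h import *
s=bot.get_state()
print(s['t'],s['position'],s['opening'],s['contact_force'],s['wrist_torque'])
```

```text
5.95 [ 551.51858565 -187.9706456   110.27117796] 13.78619714733036 [-0.01414164 -0.31256587  0.45889311] [-0.05143593 -0.01980029  0.00932041]
```

Request:
arm_command(dp=[[0,0,0],[0,0,0],[0,0,0],[0,0,0],[0,0,0],[0,0,0],[0,0,0],[0,0,0]], rotation=[[0,0,-6],[0,0,-6],[0,0,-6],[0,0,-6],[0,0,-6],[0,0,-6],[0,0,-6],[0,0,-3]], gripper=[0.01,0.01,0.01,0.01,0.01,0.01,0.01,0.01])

```text
t: 6.75
position: [551.5, -188.0, 110.3]
ee_rot: [0.601, 0.799, 0.0, 0.0]
contact_force: [-0.0, -0.1, -0.5]
opening: 13.8
```

Run:
```python
from h import *
im0=bot.read_camera('side')
s=bot.get_state();im=bot.read_camera('wrist')[:,:,::-1];sd=im0[:,:,::-1]
r=R.from_quat(s['ee_rot']).as_matrix();print(s['t'],np.degrees(np.arctan2(r[1,0],r[0,0])),s['position'],s['opening'],s['contact_force'],s['wrist_torque'])
o=np.hstack([cv2.resize(im[180:320,230:410],(450,350)),cv2.resize(sd[110:220,250:360],(350,350))])
cv2.imwrite('pics/w3.png',o);cv2.imwrite('pics/w3f.png',im)
```

```text
6.8 106.08105455331162 [ 551.56305485 -187.96744122  110.33656606] 13.669154797963603 [-0.71947197  0.22435257 -1.18484492] [-0.00403146  0.01863689 -0.00534911]
```

View pics/w3.png

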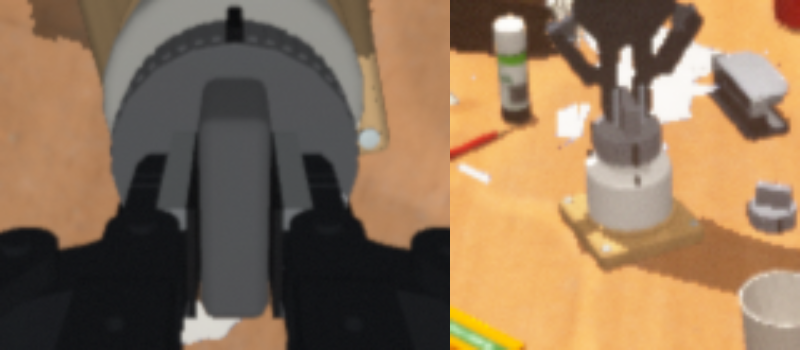

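The rib sits over a shoulder mark in both views. Next I lower the lid into the thread starts.

Request:
arm_command(dp=[[0,0,0.0014],[0,0,0.0014],[0,0,0.0014],[0,0,0.0014],[0,0,0.0014],[0,0,0.0014],[0,0,0.0014],[0,0,0.0012]], rotation=[[0,0,0],[0,0,0],[0,0,0],[0,0,0],[0,0,0],[0,0,0],[0,0,0],[0,0,0]], gripper=[0.01,0.01,0.01,0.01,0.01,0.01,0.01,0.01])

```text
t: 7.65
position: [551.6, -188.0, 99.6]
ee_rot: [0.603, 0.798, 0.0, 0.0]
contact_force: [-0.9, 0.9, 6.2]
opening: 13.7
```

Run:
```python
from h import *
im0=bot.read_camera('side')
s=bot.get_state();im=bot.read_camera('wrist')[:,:,::-1];sd=im0[:,:,::-1]
r=R.from_quat(s['ee_rot']).as_matrix();print(s['t'],np.degrees(np.arctan2(r[1,0],r[0,0])),s['position'],s['opening'],s['contact_force'],s['wrist_torque'])
o=np.hstack([cv2.resize(im[180:320,230:410],(450,350)),cv2.resize(sd[110:220,250:360],(350,350))])
cv2.imwrite('pics/w4.png',o)
```

```text
7.7 105.87277566679653 [ 551.60276081 -187.99170839   99.58734032] 13.466003065750927 [-0.56883212  0.56820357  0.49133559] [ 0.0901273   0.06567176 -0.03685412]
```

View pics/w4.png

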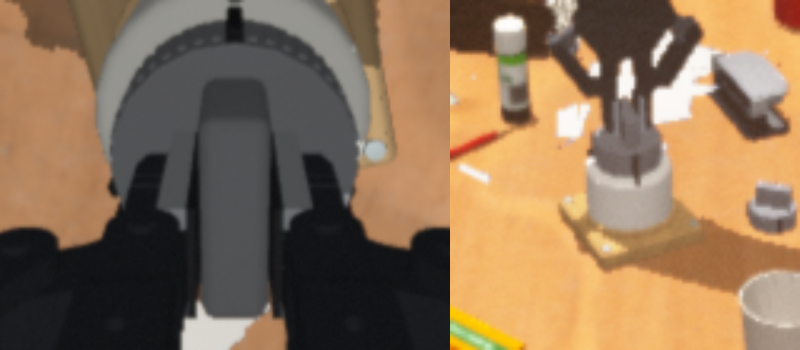

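It dropped about 10.7 mm with little force, and the side view now shows the skirt meeting the shoulder. Now I screw it clockwise.

Request:
arm_command(dp=[[0,0,0],[0,0,0],[0,0,0],[0,0,0],[0,0,0],[0,0,0],[0,0,0],[0,0,0]], rotation=[[0,0,3],[0,0,3],[0,0,3],[0,0,3],[0,0,3],[0,0,3],[0,0,3],[0,0,3]], gripper=[0.01,0.01,0.01,0.01,0.01,0.01,0.01,0.01])

```text
t: 8.55
position: [551.6, -188.3, 99.6]
ee_rot: [0.756, 0.654, -0.0, 0.0]
contact_force: [-0.3, 0.6, 0.2]
opening: 13.2
```

Run:
```python
from h import *
s=bot.get_state()
r=R.from_quat(s['ee_rot']).as_matrix();print(s['t'],np.degrees(np.arctan2(r[1,0],r[0,0])),s['position'],s['opening'],s['contact_force'],s['wrist_torque'])
```

```text
8.55 81.74277197503656 [ 551.57257134 -188.26216937   99.58123881] 13.167397463366868 [-0.34049928  0.63418152  0.19070436] [-0.00963692  0.13445507  0.01720302]
```

Request:
arm_command(dp=[[0,0,0],[0,0,0],[0,0,0],[0,0,0],[0,0,0],[0,0,0],[0,0,0],[0,0,0]], rotation=[[0,0,5],[0,0,5],[0,0,5],[0,0,5],[0,0,5],[0,0,5],[0,0,5],[0,0,5]], gripper=[0.01,0.01,0.01,0.01,0.01,0.01,0.01,0.01])

```text
t: 9.35
position: [551.5, -188.2, 99.6]
ee_rot: [0.935, 0.356, -0.0, 0.0]
contact_force: [-1.1, -0.4, 0.4]
opening: 13.6
```

```bash
cat > look.py <<'E'
import sys
from h import *
im0=bot.read_camera('side')
s=bot.get_state();im=bot.read_camera('wrist')[:,:,::-1];sd=im0[:,:,::-1]
r=R.from_quat(s['ee_rot']).as_matrix();print(s['t'],np.degrees(np.arctan2(r[1,0],r[0,0])),s['position'],s['opening'],s['contact_force'],s['wrist_torque'],s['q'][5])
o=np.hstack([cv2.resize(im[180:320,230:410],(450,350)),cv2.resize(sd[110:220,250:360],(350,350))])
cv2.imwrite(f'pics/{sys.argv[1]}.png',o)
cv2.imwrite(f'pics/{sys.argv[1]}f.png',im)
E
python3 look.py w5
```

```text
9.4 41.53894831235865 [ 551.50913263 -188.12639777   99.57324845] 13.587708768877617 [ 0.00248632 -0.51332795 -0.20244445] [-0.00396795  0.03726622  0.00796043] 1.9729785309684889
```

View pics/w5.png

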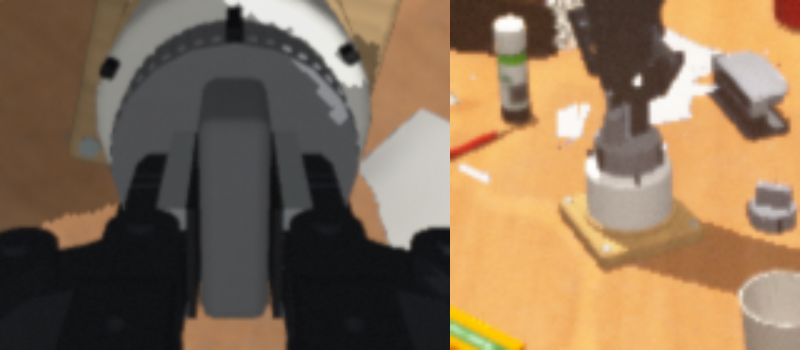

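Request:
arm_command(dp=[[0,0,0],[0,0,0],[0,0,0],[0,0,0],[0,0,0],[0,0,0],[0,0,0],[0,0,0]], rotation=[[0,0,2],[0,0,2],[0,0,2],[0,0,2],[0,0,2],[0,0,2],[0,0,1],[0,0,1]], gripper=[0.01,0.01,0.01,0.01,0.01,0.01,0.01,0.01], grip_force=35)

```text
t: 10.25
position: [551.5, -188.0, 99.6]
ee_rot: [0.971, 0.241, -0.0, 0.0]
contact_force: [-2.0, 0.4, 1.2]
opening: 13.4
```

```bash
python3 look.py w6
```

```text
10.3 27.861741887846595 [ 551.50368727 -188.00732534   99.60453816] 13.376549334504686 [-1.24060272 -0.64969066  1.9220027 ] [0.01230352 0.30842854 0.05319061] 2.211787425994167
```

Request:
arm_command(dp=[[0,0,0],[0,0,0],[0,0,0],[0,0,0],[0,0,0],[0,0,0],[0,0,0],[0,0,0]], rotation=[[0,0,1],[0,0,1],[0,0,1],[0,0,1],[0,0,0],[0,0,0],[0,0,0],[0,0,0]], gripper=[0.01,0.01,0.01,0.01,0.01,0.01,0.01,0.01])

```text
t: 11.15
position: [551.5, -188.0, 99.6]
ee_rot: [0.978, 0.207, 0.0, 0.0]
contact_force: [-3.2, 0.2, 5.2]
opening: 13.6
```

```bash
python3 look.py w7
```

```text
11.2 23.904579455612126 [ 551.5155277  -187.9732198    99.60925474] 13.768309136901733 [-2.38852119 -0.01595727  4.91912696] [0.00529349 0.66878951 1.13211844] 2.2809103167896745
```

View pics/w7.png

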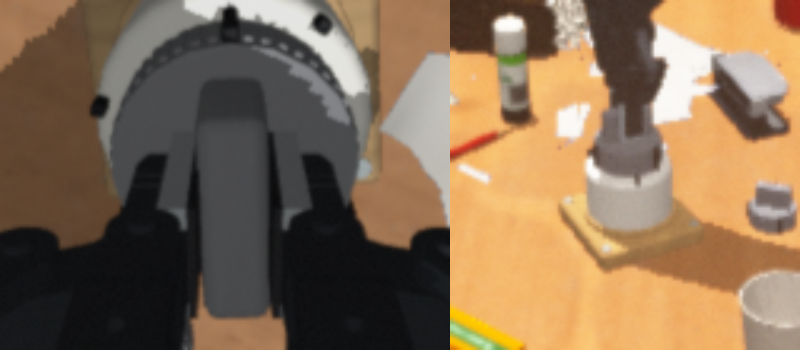

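The stop is reached: the moment about the tool axis jumped to 1.1 N·m at yaw ~27°, as predicted. I'll release straight open and then rise.

Request:
arm_command(dp=[[0,0,0],[0,0,0],[0,0,0],[0,0,0],[0,0,0],[0,0,0],[0,0,0],[0,0,0]], rotation=[[0,0,0],[0,0,0],[0,0,0],[0,0,0],[0,0,0],[0,0,0],[0,0,0],[0,0,0]], gripper=[0.016,0.02,0.03,0.045,0.06,0.06,0.06,0.06])

```text
t: 12.05
position: [551.6, -188.0, 99.3]
ee_rot: [0.978, 0.207, 0.0, -0.0]
contact_force: [0.1, -0.1, -0.1]
opening: 60.1
```

Request:
arm_command(dp=[[0,0,-0.005],[0,0,-0.015],[0,0,-0.02],[0,0,-0.02],[0,0,-0.02],[0,0,-0.02],[0,0,-0.02],[0,0,-0.01]], rotation=[[0,0,0],[0,0,0],[0,0,0],[0,0,0],[0,0,0],[0,0,0],[0,0,0],[0,0,0]], gripper=[0.07,0.07,0.07,0.07,0.07,0.07,0.07,0.07])

```text
t: 12.85
position: [552.6, -188.4, 233.3]
ee_rot: [0.978, 0.207, 0.002, 0.002]
contact_force: [-0.1, 0.9, 1.0]
opening: 69.9
```

```bash
python3 look.py w8
python3 - <<'E'
from h import *
im=cv2.imread('pics/w8f.png');s=bot.get_state();c=cam('wrist',s)
print(s['position'],proj(c,[551.5,-188,96]))
np.save('w8.npy',np.r_[s['position'],s['ee_rot']])
w=cv2.resize(im[110:240,240:410],(784,600),interpolation=cv2.INTER_CUBIC);cv2.imwrite('pics/w8z.png',w)
E
```

```text
12.9 23.875263132901342 [ 553.03533752 -188.63859026  234.18583615] 69.97695953997156 [ 0.6279411  -0.48883199  1.45908887] [-0.00388819 -0.03309362  0.02223669] 2.2814251040168783
[ 552.7625027  -188.52729473  232.46947341] [322.96097336 190.58735936]
```

View pics/w8.png

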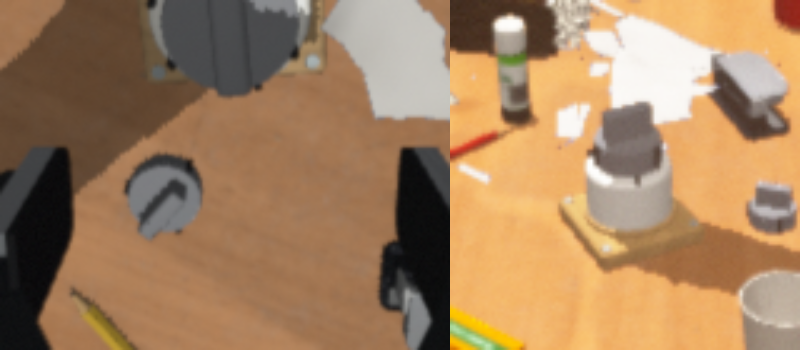

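View pics/w8z.png

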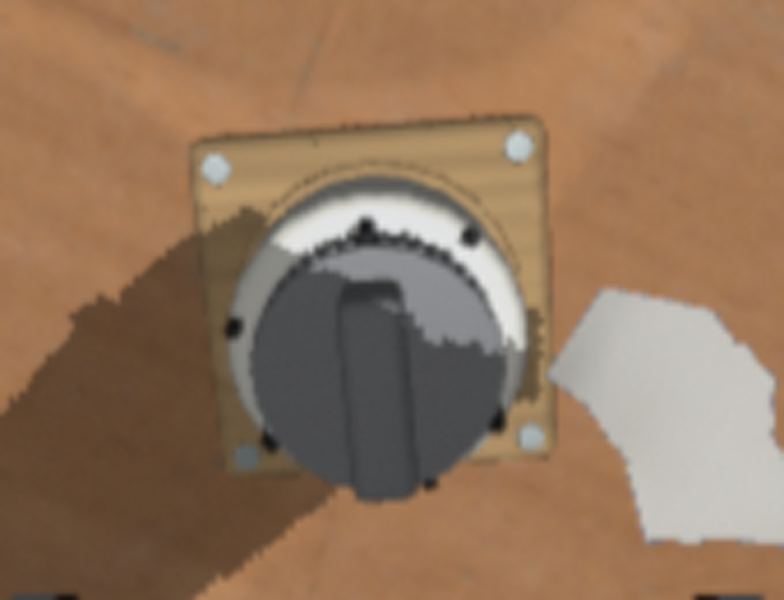

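Run:
```python
from h import *
v=np.load('w8.npy');s={'position':v[:3],'ee_rot':v[3:]};c=cam('wrist',s)
z=lambda x,y:(240+x/4.612,110+y/4.615)
M=[onz(c,z(*p),70) for p in((234,328),(471,236),(430,483))]
Rb=[onz(c,z(*p),74) for p in((367,228),(269,441),(498,420))]
for A in(M,Rb):
  C=np.mean(A,0);print(C.round(1),[(np.degrees(np.arctan2(*(p-C)[1::-1])).round(1),np.hypot(*(p-C)[:2]).round(1)) for p in A])
t=[onz(c,z(*p),124) for p in((341,305),(403,302),(352,497),(417,494))]
d=t[0]+t[1]-t[2]-t[3];print(np.mean(t,0),np.degrees(np.arctan2(d[1],d[0])),[np.linalg.norm(t[0]-t[2]),np.linalg.norm(t[0]-t[1])])
s=bot.get_state();print(s['t'],s['position'],s['dq'].round(3))
```

```text
[ 549.9 -187.6   70. ] [(np.float64(104.5), np.float64(35.8)), (np.float64(-14.2), np.float64(36.0)), (np.float64(-135.3), np.float64(36.6))]
[ 547.6 -188.5   74. ] [(np.float64(28.3), np.float64(33.4)), (np.float64(149.5), np.float64(33.2)), (np.float64(-91.4), np.float64(32.7))]
[ 551.89979305 -186.85319492  124.        ] 27.410698750931022 [np.float64(40.79842211338772), np.float64(12.433884957809425)]
12.95 [ 552.7625027  -188.52729473  232.46947341] [-0.001  0.018 -0.059 -0.022  0.001 -0.001]
```

```bash
python3 -c "
from plant import bot
print(bot.finish_job())"
```

```text
the job is handed in; nothing more can be done
None
```

The loose lid is screwed fully home, and I handed the job in at about 13 s; no verdict was reported.

**What I did:**
- I took the perched jar to be the one on the right (y<0), axis at about (551, -188), since its neck showed below the lid.
- I gripped the lid's finger bar and turned it about 46° anticlockwise until a rib stood over a shoulder mark in both views.
- I lowered it about 10.7 mm into the thread starts; the vertical force at the end was about 6 N.
- I screwed it clockwise until the moment jumped to about 1.1 N·m at the stop, then opened the fingers and rose clear.
- The arm did not come near the other jar.

**Last checks after release:**
- **Lid angle:** it came out at about +0.8° from ribs against marks, and about -0.6° from the bar. That is 0 within measuring error.
- **Seating:** the side view shows the lid sitting down on the shoulder.
- **Contact:** the contact force was about 1 N, which is noise.

**Disagreements:**
- The bar's length measured 41 mm at the home height, against the true 44. The rib centre also lay about 2–3 mm from the mark centre. I put both down to pixel and calibration error.
- The tool turned about 4° further than the lid as the bar slipped slightly in the pads at the stop.

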